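# Open the centrifuge lid and point out the tube left uncapped

### The arm

A 7-joint arm with a two-finger parallel gripper is mounted at the origin on a cart in front of the work surface, level with it; the furniture and walls round the work are solid. World frame = base frame: x ahead of the robot, y to its left, z up, the work surface at z = 0. Lengths are in m, angles in rad, forces in N, time in s.
With the tool pointing down it reaches from about 0.4 to 0.875 m from the base axis. Payload 19.3 kg.
Tool frame: the origin (TCP) lies between the finger pads, 19 mm behind the fingertips; this is the grasp point; z points along the fingers, y is the line along which they close (so a half turn about z gives the same grasp; the last joint's range is limited). The gripper opens to 85 mm and grips with 20 to 120 N. Pads are 22 mm wide; open, the fingers measure 114 mm over their backs; the gripper's body (76 mm by 85 mm) begins 54 mm behind the grasp point. The pads swing forward as they close: fully open they stand 13 mm farther back than shut.
Start: joints at [1.17, 0.521, -0.036, 1.599, 0.021, 1.021, -0.113], TCP at [0.203, -0.591, 0.25] pointing down, gripper open.
Joint ranges: [-2.91, 2.91], [-0.3, 2.13], [-1.5, 1.42], [0.17, 2.43], [-1.26, 4.41], [0.16, 1.93], [-2.52, 2.52]. Speed limits (rad/s): [1.89, 1.89, 2.39, 2.39, 3.01, 3.01, 3.01].

### API

Orientations are given as [roll, pitch, yaw] about the fixed x, y, z axes, in that order (R = Rz(yaw) Ry(pitch) Rx(roll)).
In Python, from workcell import bot gives the robot as it stands.
- The arm moves only by the shell command python3 -m crank 'ROWS' [FORCE]. ROWS is a JSON object of lists of equal length, an entry for each row: "travel": the shift along the world's x, y, z in cm, a list of three; "turn": the turn, a rotation vector about the world's x, y, z in degrees, a list of three; "gripper": the closure, from 0 (fully open) to 1 (shut). A call has exactly 5 rows; each row is the pose to reach, as a shift and turn from the pose commanded when the call began; what a row does not reach only later rows make up. A row lasts 1/10 s, in which the tool goes at most 50 mm and 8.59 degrees, less where a joint would pass 70% of its speed; a pose out of reach is approached as far as the arm can. A call with a gripper value outside its range is refused whole. The fingers move at their own pace and stop on an object; FORCE is the grip in N (left out, the last holds). Time passes only in rows, so rows that repeat a pose let the fingers close, or fill a call up. It gives the time, the measured TCP pose, the force, the opening and the grip force at its end, in the units of the state.
- bot.observe(): the state, without advancing time (a new reading comes with each control period).
- bot.grab_frame(name): name is "side" or "top" or "wrist"; returns a dict with "pixels" (420x560x3 uint8, red, green, blue), "fx", "fy", "cx", "cy" (pixels), "extrinsics" (4x4, takes a point from world to camera coordinates). Camera axes: x right, y down, z forward; pixel columns grow to the right and rows downward; lengths in m; the calibration is good to about 2 mm. A picture is of the moment at which its call begins. There is no depth.
- bot.job_done(): hands the job in; it is judged then, once.
The state is a dict: "clock": time; "qpos": joint angles; "qd": joint speeds; "joint_efforts": joint torques, N m; "position": TCP position; "tool_rot": TCP orientation; "force": force on the tool from outside, world axes, zero at the start; "moment": the same for the moment, N m; "grip_width": finger opening in m; "finger_force": force on a finger pad.
Only numpy, scipy, OpenCV 4.12 (cv2) and the standard library are available. Lean on these libraries where they do the work, as an engineer would, in place of code of your own. Each camera call takes 0.05 s, during which the arm holds its last target. There are 200 camera calls.

### The job

The small bench centrifuge was about to be closed, but one of the six microtubes in its rotor still has its snap cap hanging open. Gently push the half-raised clear lid all the way back to its stop without grasping anything, then point straight down at the mouth of that open tube from just above it, touching neither the rotor nor any tube. Keep pointing at it for a few seconds and finish there, still pointing, so that a colleague can see which one to close; leave the things standing around alone.

Things in the scene. Friction and masses are not known exactly. Their poses are not given: they have to be found in the camera images.
- mini_centrifuge: white bench centrifuge, 131 x 117 mm and 62 mm high without its lid, standing fast on the worktop. Origin: centre of its underside; its x axis points to its rear (from the rocker switch in front to the lid hinge behind), y to its left, z up. Its front faces the robot, turned by at most about 20 degrees. A ring of the housing, 62 mm above the worktop, surrounds the rotor.
- lid_hinge (a point): middle of the lid's hinge line, at the rear of the housing, 60 mm behind the origin of mini_centrifuge and 64 mm above the worktop; the hinge line runs along the y axis of mini_centrifuge
- mini_centrifuge_lid (a joint): hinge of the clear domed lid: 0 when shut, growing as the front of the lid rises; its stop, all the way back, is at 1.22 rad. It starts between 0.55 and 0.85 rad. Stiff enough (about 0.12 N m) to stay where it is left; about 1.5 N along the path of the front rim moves it. The plastic is smooth; a finger that rises with the rim as it pushes back moves it most easily.
- lid_front_rim (a point): point on the outer edge of the lid's front rim, in its middle; 111 mm from the hinge line. At lid angle a it stands 111 cos(a) mm in front of the hinge line and 111 sin(a) mm above it. The rim is a circle of 50 mm radius, the dome 44 mm deep. A fingertip in front of the rim and reaching about 12 mm below it pushes it back and up.
- mini_centrifuge_rotor: grey rotor disc with a cone in its middle and six white or black 10 mm microtubes leaning outward by 35 degrees, evenly spaced, their mouths on a circle of 31 mm radius. Turns about a vertical axis 2 mm behind the origin of mini_centrifuge, whose origin it shares. No part of it or its caps is higher than 83 mm above the worktop.
- open_tube_mouth (a point): centre of the mouth of the one tube whose white 13 mm snap cap hangs open beside it on the outer side, 72 mm above the worktop; the other five are covered by such caps. It lies in the front part of the rotor, within 45 degrees of straight ahead of the rotor axis. The neighbouring tubes stand 31 mm from it.
- microtube_block: bystander: orange block of microtubes, 51 x 105 x 31 mm, loose, to the left of the centrifuge; origin at the centre of its underside
- vial_0: bystander: glass vial with white cap, 25 mm across, 56 mm high, loose, to the right of the centrifuge; origin at the centre of its underside
- vial_1: bystander: a second vial just like it, loose, to the right of the centrifuge; origin at the centre of its underside
- lab_timer: bystander: white timer, 18 x 62 x 60 mm, standing loose to the right of the centrifuge, towards its rear; origin at the centre of its underside

How it is judged:
By the outcome, as a careful person would: the job done as asked, in the order asked, and still so for the second after the job is handed in, with the robot touching nothing.
It also fails if it takes over 45 s, if anything falls off the work surface, if the arm or the gripper's body presses on something with over 40 N, if the wrist force passes 120 N, or if a joint passes its speed limit or range.

## Working session

There is one attempt and no reset: what is moved stays moved. The work goes in short steps, Python scripts to look and compute and a shell command to move; the robot and the scene stay as the last step left them, time stands still between calls to the robot, and variables do not carry over. Pictures are saved under pics/ and viewed, at most 10 in all, crops included, and the job is handed in when it is done.

```bash
mkdir -p pics
cat > h.py <<'E'
import numpy as np, cv2
from workcell import bot
def grab(n,name):
    f=bot.grab_frame(n); cv2.imwrite(f'pics/{name}.png',f['pixels'][:,:,::-1]); np.save(f'pics/{name}.npy',f,allow_pickle=True); return f
def load(name): return np.load(f'pics/{name}.npy',allow_pickle=True).item()
def ray(f,u,v):
    E=np.array(f['extrinsics']);R=E[:3,:3];t=E[:3,3]
    return -R.T@t, R.T@np.array([(u-f['cx'])/f['fx'],(v-f['cy'])/f['fy'],1])
def onz(f,u,v,z):
    o,d=ray(f,u,v); return o+d*(z-o[2])/d[2]
def proj(f,p):
    E=np.array(f['extrinsics']);c=E[:3,:3]@np.array(p)+E[:3,3]
    return np.array([f['fx']*c[0]/c[2]+f['cx'],f['fy']*c[1]/c[2]+f['cy']])
E
python3 - <<'E'
from h import *
s=bot.observe();print(s['clock'],s['position'],s['tool_rot'],s['grip_width'])
a=grab('top','t0');b=grab('side','s0')
for f in(a,b):print(ray(f,280,210),f['fx'])
cv2.imwrite('pics/ts0.png',cv2.resize(np.vstack([a['pixels'],b['pixels']])[:,:,::-1],None,fx=1,fy=1)[:0] if 0 else a['pixels'][:,:,::-1])
E
```

```text
0.0 [ 0.2028841  -0.5908202   0.24941865] [-3.14045750e+00  6.52691472e-05  3.30823654e-01] 0.0848570821949881
(array([ 0.46392957, -0.04622864,  0.96123831]), array([ 0.14624838, -0.02394144, -0.98900512])) 414.9309658990739
(array([ 0.59794226, -0.80177993,  0.54856106]), array([ 0.01460531,  0.83680608, -0.54741454])) 414.3996820849422
```

View pics/t0.png

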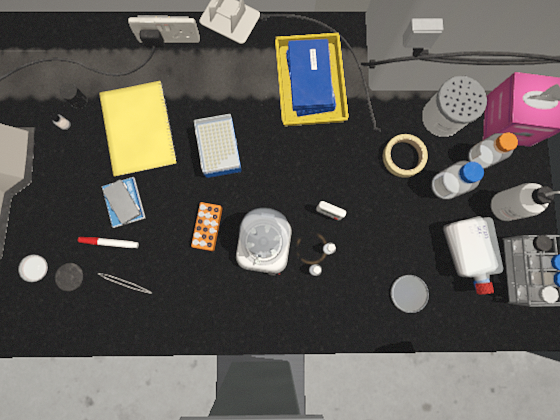

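View pics/s0.png

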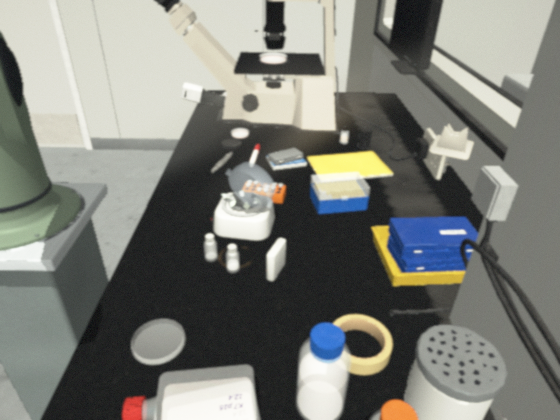

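The top picture shows the centrifuge at about (263,240), the block at (206,226), the vials at (316,269) and (329,248), and the timer at (331,210). In the side picture it stands at about (245,210), with the lid half-raised at about (250,180). I'll zoom in on both.

Run:
```python
from h import *
a=load('t0')['pixels'];b=load('s0')['pixels']
A=cv2.resize(a[195:285,225:305],None,fx=5,fy=5,interpolation=2);B=cv2.resize(b[155:245,205:295],None,fx=5,fy=5,interpolation=2)
cv2.imwrite('pics/z0.png',np.hstack([A,B[:450,:400]])[:,:,::-1])
f=load('t0')
for u,v,z in[(263,240,.062),(206,226,.03),(316,269,.056),(329,248,.056),(331,210,.06)]:print(onz(f,u,v,z))
```

```text
[ 0.5314785  -0.03044826  0.062     ]
[0.56647487 0.09821066 0.03      ]
[ 0.46825993 -0.14459888  0.056     ]
[ 0.51328162 -0.17404429  0.056     ]
[ 0.59636297 -0.18025805  0.06      ]
```

View pics/z0.png

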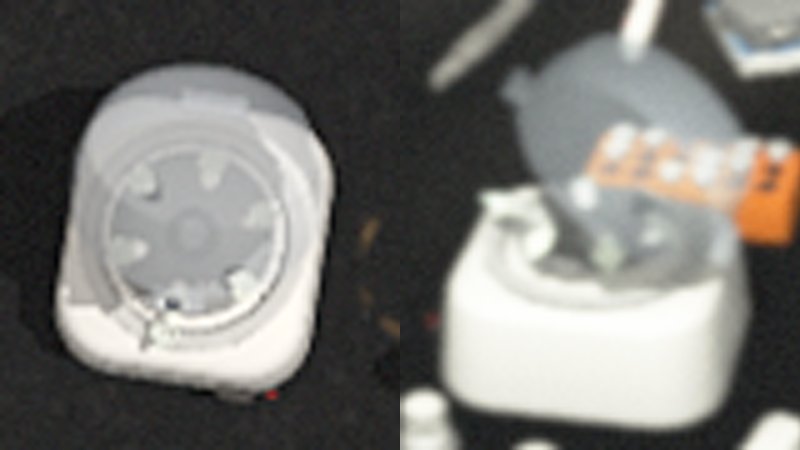

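The open mouth shows as a dark spot at crop (172,300), which is full-picture (259,255), with its cap on the outer side at crop (155,330). The lid's front tab is at side crop (512,85), full picture about (227,172). I'm moving over for a wrist view and shutting the gripper on the way.

```bash
python3 -m crank '{"travel":[[1,3,2],[2,8,4],[4,13,6],[6,18,8],[8,23,9]],"turn":[[0,0,-5],[0,0,-10],[0,0,-15],[0,0,-20],[0,0,-25]],"gripper":[0.5,1,1,1,1]}'
python3 -m crank '{"travel":[[2,5,0],[4,10,0],[6,15,0],[8,20,0],[9,24,0]],"turn":[[0,0,0],[0,0,0],[0,0,0],[0,0,0],[0,0,0]],"gripper":[1,1,1,1,1]}'
python3 -m crank '{"travel":[[0,3,0],[1,6,0],[1,8,0],[1,9,0],[1,9,0]],"turn":[[0,0,0],[0,0,0],[0,0,0],[0,0,0],[0,0,0]],"gripper":[1,1,1,1,1]}'
python3 - <<'E'
from h import *
s=bot.observe();print(s['clock'],s['position'],s['tool_rot'],s['grip_width'],s['force'])
a=grab('wrist','w1');grab('side','s1');print(ray(a,280,210),ray(a,280,0),a['fx'])
E
```

```text
clock: 0.6
position: [0.2746, -0.3814, 0.3354]
tool_rot: [3.141, -0.001, -0.11]
force: [1.9, 0.0, -0.6]
grip_width: 0.0126
finger_force: 0.0
clock: 1.1
position: [0.3628, -0.1473, 0.3346]
tool_rot: [3.141, -0.0, -0.105]
force: [1.5, -0.3, 0.2]
grip_width: -0.0001
finger_force: 0.0
clock: 1.6
position: [0.3723, -0.0587, 0.3345]
tool_rot: [3.142, 0.0, -0.104]
force: [0.8, -0.6, -0.5]
grip_width: -0.0002
finger_force: 0.0
1.6 [ 0.37234776 -0.05871708  0.33449493] [ 3.14157262e+00  6.45486027e-05 -1.04120027e-01] -0.00019155581923557013 [ 0.8074259  -0.6422102  -0.50936566]
(array([ 0.44498056, -0.06796448,  0.45872028]), array([-0.28350693,  0.03913849, -0.95821878])) (array([ 0.44498056, -0.06796448,  0.45872028]), array([ 0.25413027, -0.0171353 , -1.1212364 ])) 371.93185883135044
```

View pics/w1.png

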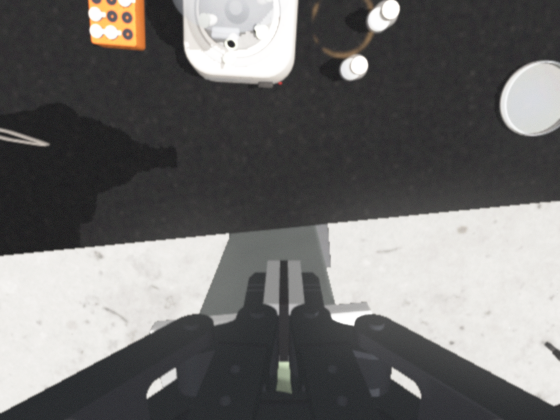

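The wrist camera sits ahead of the tool and sees the centrifuge only at the top edge, around (240,40), with the open mouth near (231,42). I'm moving forward to centre it.

```bash
python3 -m crank '{"travel":[[3,1,0],[6,2,0],[9,3,0],[11,3,0],[11,3,0]],"turn":[[0,0,0],[0,0,0],[0,0,0],[0,0,0],[0,0,0]],"gripper":[1,1,1,1,1]}'
python3 - <<'E'
from h import *
a=grab('wrist','w2');grab('top','t2');b=grab('side','s2')['pixels']
A=cv2.resize(a['pixels'][0:250,150:400],None,fx=1.8,fy=1.8,interpolation=2)
B=cv2.resize(b[155:245,205:275],None,fx=5,fy=5,interpolation=2)
cv2.imwrite('pics/z2.png',np.hstack([A,B])[:,:,::-1])
E
```

```text
clock: 2.2
position: [0.4842, -0.0303, 0.3337]
tool_rot: [-3.141, 0.001, -0.107]
force: [-0.7, -0.1, -0.4]
grip_width: -0.0002
finger_force: 0.0
```

View pics/z2.png

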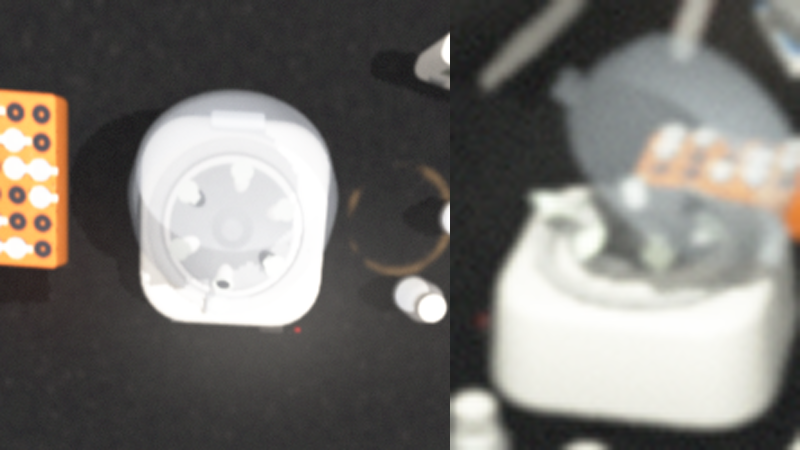

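The open mouth is at wrist crop (223,284), full picture (274,158), with its cap at crop (207,300). The rotor ring is centred at about (231,228), and the hinge block is at (240,120). In the side crop the lid tab is at (566,88), full picture about (228,173).

Run:
```python
from h import *
w=load('w2');t=load('t2');s=load('s2')
W=lambda x,y:(150+x/1.8,y/1.8)
m=onz(w,*W(223,284),.072);r=onz(w,*W(231,227),.062);h=onz(w,*W(240,120),.064)
print('mouth',m,'top cam',onz(load('t0'),259.4,255,.072));print('ring',r,onz(load('t0'),225+195/5,195+237/5,.062));print('hinge',h,onz(load('t0'),225+215/5,195+100/5,.064))
d=h-r;print('yaw rot->hinge',np.arctan2(d[1],d[0]),np.hypot(*d[:2]))
# silhouette of white housing in wrist image: side edges
for nm,f,(x0,x1,y0,y1) in(('w',w,(215,345,100,190)),('t',load('t0'),(232,300,215,280))):
    g=f['pixels'].astype(int);mask=(g.min(2)>130).astype(np.uint8)
    k=np.zeros_like(mask);k[y0:y1,x0:x1]=mask[y0:y1,x0:x1]
    rows=range(y0,y1)
    bot_=[]
    for x in range(x0,x1):
        ys=np.flatnonzero(k[:,x]); 
        if len(ys)>5: bot_.append((x,ys.max()))
    bot_=np.array(bot_,float);c=bot_[:,0].mean();sel=bot_[abs(bot_[:,0]-c)<(14 if nm=='t' else 28)]
    P=np.array([onz(f,x,y,.03)[:2] for x,y in sel]);p=cv2.fitLine(P.astype(np.float32),cv2.DIST_HUBER,0,.001,.001).ravel()
    print(nm,'front edge mid',P.mean(0),'yaw',np.arctan2(-p[0],p[1])if p[1]>0 else np.arctan2(p[0],-p[1]))
# lid tab: side ray hits symmetry plane through hinge/rotor
for yaw in(-.1,-.15,-.2):
    hx=r[:2]+.058*np.array([np.cos(yaw),np.sin(yaw)])
    n=np.array([-np.sin(yaw),np.cos(yaw),0]);o,dd=ray(s,205+(566-450)/5,155+88/5)
    q=o+dd*(n[:2]@(hx-o[:2]))/(n@dd)
    e=q[:2]-hx;f=-(e@[np.cos(yaw),np.sin(yaw)]);print(yaw,q,'fwd',f,'up',q[2]-.064,np.hypot(f,q[2]-.064),np.arctan2(q[2]-.064,f),np.arctan2(*(m-r)[1::-1])-yaw)
```

```text
mouth [ 0.49942852 -0.02336416  0.072     ] top cam [ 0.49883129 -0.02280509  0.072     ]
ring [ 0.53021838 -0.03129678  0.062     ] [ 0.5262649  -0.03258763  0.062     ]
hinge [ 0.58699539 -0.0426224   0.064     ] [ 0.58577689 -0.04164501  0.064     ]
yaw rot->hinge -0.1968911373591738 0.05789558426760505
w front edge mid [ 0.46668778 -0.02576184] yaw -0.15737529
t front edge mid [ 0.46712369 -0.03067837] yaw -0.14787586
-0.1 [ 0.50038629 -0.02830358  0.1349135 ] fwd 0.0879818806372381 up 0.07091350462475793 0.11300237368582473 0.6783895358104267 2.989439020511109
-0.15 [ 0.50019143 -0.02675865  0.13408729] fwd 0.08836795316504281 up 0.07008728768686301 0.11278795610294699 0.6705379472969943 3.039439020511109
-0.2 [ 0.49999098 -0.02516938  0.13323736] fwd 0.08884219323997139 up 0.0692373629351436 0.11263546389082443 0.6620094306971983 3.0894390205111093
```

The two cameras agree. The mouth is at about (0.499,-0.023), the hinge at about (0.587,-0.041), the yaw is about -0.16, the lid angle about 0.67, and the rim is at about (0.500,-0.027,0.134). I'm going down in front of the rim.

```bash
python3 -m crank '{"travel":[[-1.4,0.8,-4],[-1.4,0.8,-8.5],[-1.4,0.8,-13],[-1.4,0.8,-17],[-1.4,0.8,-19.3]],"turn":[[0,0,-1],[0,0,-2],[0,0,-3],[0,0,-3],[0,0,-3]],"gripper":[1,1,1,1,1]}'
python3 -m crank '{"travel":[[0,0,0],[0.3,0,0],[0.6,-0.1,0],[0.8,-0.1,0],[1,-0.2,0]],"turn":[[0,0,0],[0,0,0],[0,0,0],[0,0,0],[0,0,0]],"gripper":[1,1,1,1,1]}'
python3 - <<'E'
from h import *
b=grab('side','s3')['pixels']
cv2.imwrite('pics/z3.png',cv2.resize(b[120:245,185:295],None,fx=4.5,fy=4.5,interpolation=2)[:,:,::-1])
E
```

```text
clock: 2.85
position: [0.4667, -0.022, 0.1393]
tool_rot: [3.141, 0.002, -0.159]
force: [1.1, -0.5, -0.4]
grip_width: 0.0002
finger_force: 0.0
clock: 3.35
position: [0.4791, -0.0233, 0.1424]
tool_rot: [-3.141, -0.002, -0.158]
force: [-0.0, 0.7, 0.3]
grip_width: -0.0001
finger_force: 0.0
```

View pics/z3.png

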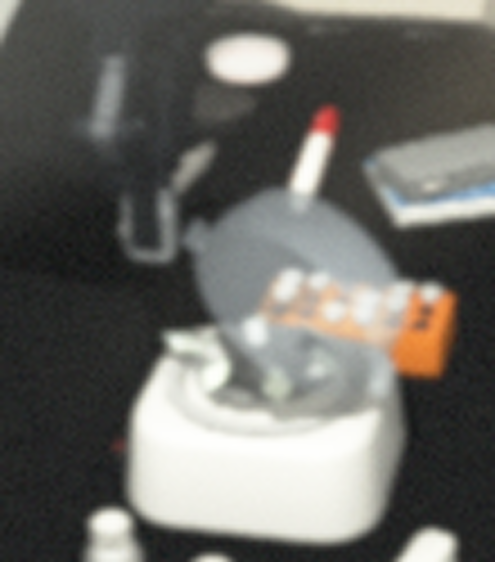

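The fingertip stands about 4 mm in front of the lid tab (crop 178 against 188), reaching about 12 mm below it. I'm pushing along the rim's arc.

```bash
python3 -m crank '{"travel":[[0.3,0,0],[0.6,-0.1,0],[0.9,-0.1,0.3],[1.2,-0.2,0.5],[1.5,-0.2,0.8]],"turn":[[0,0,0],[0,0,0],[0,0,0],[0,0,0],[0,0,0]],"gripper":[1,1,1,1,1]}'
python3 -m crank '{"travel":[[0.3,0,0.3],[0.5,-0.1,0.5],[0.8,-0.1,0.7],[1,-0.2,0.9],[1.2,-0.2,1]],"turn":[[0,0,0],[0,0,0],[0,0,0],[0,0,0],[0,0,0]],"gripper":[1,1,1,1,1]}'
python3 - <<'E'
from h import *
b=grab('side','s4')['pixels']
cv2.imwrite('pics/z4.png',cv2.resize(b[120:245,185:295],None,fx=4.5,fy=4.5,interpolation=2)[:,:,::-1])
E
```

```text
clock: 3.9
position: [0.4933, -0.0253, 0.1496]
tool_rot: [3.141, 0.001, -0.158]
force: [-3.6, -0.1, 0.4]
grip_width: 0.0005
finger_force: 1.4
clock: 4.4
position: [0.5057, -0.0273, 0.1597]
tool_rot: [-3.142, -0.0, -0.158]
force: [-3.1, -0.1, 1.3]
grip_width: 0.0001
finger_force: 1.6
```

View pics/z4.png

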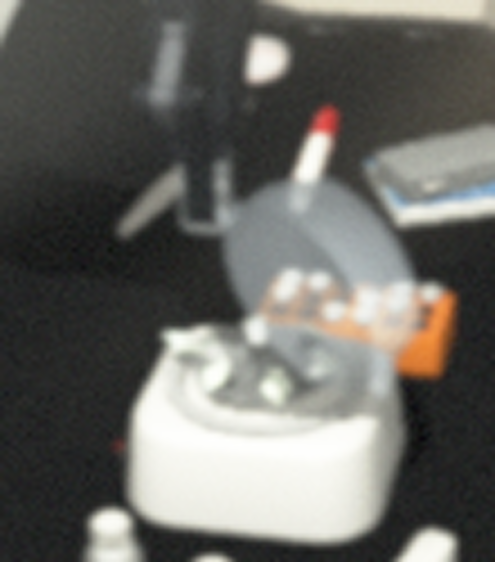

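The lid is rising with the finger, the rim is against the tip at crop (232,215), and the force is about 3 N. I'm continuing to the stop.

```bash
python3 -m crank '{"travel":[[0.3,0,0.3],[0.6,-0.1,0.4],[0.9,-0.1,0.6],[1.2,-0.2,0.8],[1.5,-0.2,0.9]],"turn":[[0,0,0],[0,0,0],[0,0,0],[0,0,0],[0,0,0]],"gripper":[1,1,1,1,1]}'
python3 -m crank '{"travel":[[0.3,0,0.1],[0.5,-0.1,0.3],[0.7,-0.1,0.4],[0.9,-0.1,0.4],[1.1,-0.2,0.5]],"turn":[[0,0,0],[0,0,0],[0,0,0],[0,0,0],[0,0,0]],"gripper":[1,1,1,1,1]}'
python3 -m crank '{"travel":[[0.1,0,0],[0.2,0,0.1],[0.3,0,0.1],[0.4,-0.1,0.1],[0.4,-0.1,0.1]],"turn":[[0,0,0],[0,0,0],[0,0,0],[0,0,0],[0,0,0]],"gripper":[1,1,1,1,1]}'
```

```text
clock: 4.95
position: [0.5208, -0.0294, 0.1688]
tool_rot: [-3.142, -0.0, -0.158]
force: [-2.7, -0.1, 1.1]
grip_width: 0.0001
finger_force: 1.0
clock: 5.45
position: [0.5315, -0.0311, 0.1735]
tool_rot: [-3.141, 0.0, -0.158]
force: [-1.6, 0.2, 0.7]
grip_width: 0.0002
finger_force: 0.7
clock: 5.95
position: [0.5356, -0.0323, 0.1745]
tool_rot: [-3.141, -0.0, -0.158]
force: [-0.9, 0.2, 1.3]
grip_width: -0.0
finger_force: 0.3
```

```bash
python3 -m crank '{"travel":[[0.1,0,0],[0.2,0,0.1],[0.3,0,0.1],[0.3,0,0.1],[0.3,0,0.1]],"turn":[[0,0,0],[0,0,0],[0,0,0],[0,0,0],[0,0,0]],"gripper":[1,1,1,1,1]}'
python3 -m crank '{"travel":[[0.1,0,0],[0.2,0,0.1],[0.3,-0.1,0.1],[0.3,-0.1,0.1],[0.3,-0.1,0.1]],"turn":[[0,0,0],[0,0,0],[0,0,0],[0,0,0],[0,0,0]],"gripper":[1,1,1,1,1]}'
python3 - <<'E'
from h import *
b=grab('side','s5')['pixels']
cv2.imwrite('pics/z5.png',cv2.resize(b[120:245,185:295],None,fx=4.5,fy=4.5,interpolation=2)[:,:,::-1])
E
```

```text
clock: 6.45
position: [0.5385, -0.0323, 0.1755]
tool_rot: [-3.142, -0.0, -0.158]
force: [-0.3, 0.1, -0.4]
grip_width: -0.0001
finger_force: 0.2
clock: 6.95
position: [0.5405, -0.0326, 0.1762]
tool_rot: [-3.141, 0.002, -0.157]
force: [-6.9, 5.3, 0.8]
grip_width: 0.0001
finger_force: 4.1
```

View pics/z5.png

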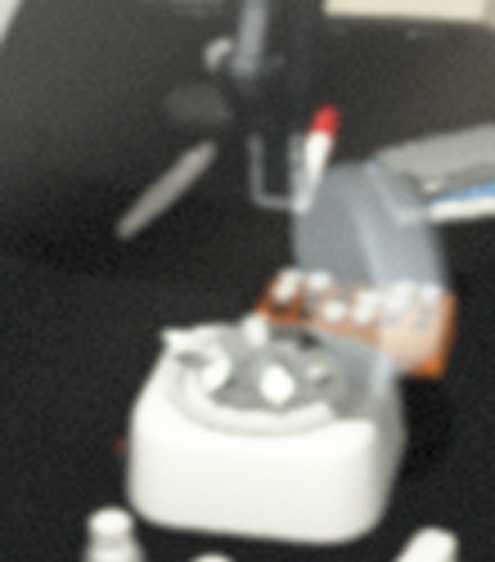

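The force jumped to about 8 N with the lid at about 1.22 rad and its rim at crop (300,205), so it is on its stop. I'm backing off and looking again.

```bash
python3 -m crank '{"travel":[[-0.7,0.1,0],[-2,0.3,0],[-3.5,0.6,0],[-5,0.8,0],[-6.2,1,0]],"turn":[[0,0,0],[0,0,0],[0,0,0],[0,0,0],[0,0,0]],"gripper":[1,1,1,1,1]}'
python3 -m crank '{"travel":[[0,0,0],[0,0,0],[0,0,0],[0,0,0],[0,0,0]],"turn":[[0,0,0],[0,0,0],[0,0,0],[0,0,0],[0,0,0]],"gripper":[1,1,1,1,1]}'
python3 - <<'E'
from h import *
w=grab('wrist','w6');b=grab('side','s6')['pixels'];p=proj(w,[.499,-.023,.072]);print(p)
u,v=int(p[0])-75,max(0,int(p[1])-75);print(u,v)
A=cv2.resize(w['pixels'][v:v+150,u:u+150],(450,450),interpolation=2)
B=cv2.resize(b[140:230,215:285],(350,450),interpolation=2)
cv2.imwrite('pics/z6.png',np.hstack([A,B])[:,:,::-1])
E
```

```text
clock: 7.5
position: [0.4786, -0.0233, 0.1767]
tool_rot: [3.142, -0.001, -0.158]
force: [0.5, -0.3, 0.5]
grip_width: -0.0002
finger_force: 0.0
clock: 8.0
position: [0.4797, -0.0232, 0.1764]
tool_rot: [-3.141, 0.0, -0.158]
force: [-1.0, 0.8, -0.1]
grip_width: 0.0003
finger_force: 0.0
[275.71219063 188.75278591]
200 113
```

View pics/z6.png

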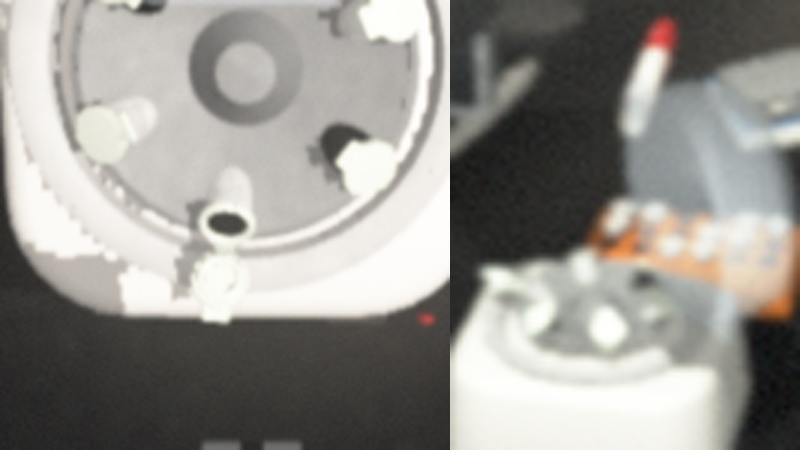

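The clear view puts the mouth at crop (228,223), full picture (276,187), within about 0.5 mm of the earlier estimate, and the lid stays back. I'm moving over it and descending to leave the tips at about z = 0.088.

```bash
python3 -m crank '{"travel":[[0.7,0,0],[1.4,0,0],[1.9,0,-0.5],[1.9,0,-1.5],[1.9,0,-2.5]],"turn":[[0,0,0],[0,0,0],[0,0,0],[0,0,0],[0,0,0]],"gripper":[1,1,1,1,1]}'
python3 -m crank '{"travel":[[0,0,-1],[0,0,-2],[0,0,-3],[0,0,-3.8],[0,0,-4.3]],"turn":[[0,0,0],[0,0,0],[0,0,0],[0,0,0],[0,0,0]],"gripper":[1,1,1,1,1]}'
python3 -m crank '{"travel":[[0,0,0],[0,0,0],[0,0,0],[0,0,0],[0,0,0]],"turn":[[0,0,0],[0,0,0],[0,0,0],[0,0,0],[0,0,0]],"gripper":[1,1,1,1,1]}'
python3 - <<'E'
from h import *
b=grab('side','s7')['pixels'];a=grab('wrist','w7')['pixels']
B=cv2.resize(b[130:230,205:295],(405,450),interpolation=2);A=cv2.resize(a[100:300,190:365],(394,450),interpolation=2)
cv2.imwrite('pics/z7.png',np.hstack([A,B])[:,:,::-1]);print(bot.observe()['position'])
E
```

```text
clock: 8.6
position: [0.4982, -0.0232, 0.1504]
tool_rot: [-3.142, 0.001, -0.158]
force: [-1.0, -0.2, -0.4]
grip_width: -0.0
finger_force: 0.0
clock: 9.1
position: [0.4982, -0.0232, 0.1076]
tool_rot: [3.142, 0.001, -0.158]
force: [-0.6, -0.5, -0.3]
grip_width: -0.0002
finger_force: 0.0
clock: 9.6
position: [0.4986, -0.0233, 0.1087]
tool_rot: [-3.142, -0.0, -0.158]
force: [0.3, 0.3, -0.5]
grip_width: 0.0
finger_force: 0.0
[ 0.49850663 -0.02327886  0.10865062]
```

View pics/z7.png

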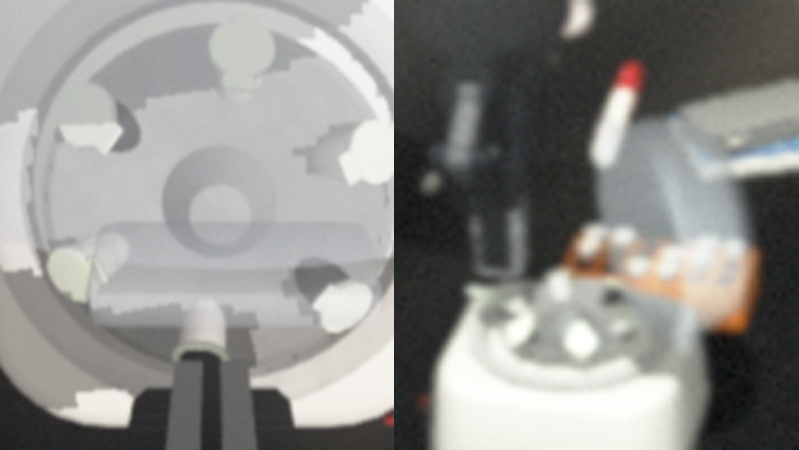

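The fingertips stand right over the open mouth (wrist crop (205,355)), clear of the caps, with the lid fully back. I'm lowering 3 mm and holding.

```bash
for i in 1; do python3 -m crank '{"travel":[[0,0,-0.1],[0.1,0,-0.2],[0.1,0,-0.3],[0.1,0,-0.3],[0.1,0,-0.3]],"turn":[[0,0,0],[0,0,0],[0,0,0],[0,0,0],[0,0,0]],"gripper":[1,1,1,1,1]}'; done
for i in 1 2 3 4 5 6 7 8 9 10; do python3 -m crank '{"travel":[[0,0,0],[0,0,0],[0,0,0],[0,0,0],[0,0,0]],"turn":[[0,0,0],[0,0,0],[0,0,0],[0,0,0],[0,0,0]],"gripper":[1,1,1,1,1]}' | sed -n '1,2p;4p'; done | tail -6
python3 -c "
from workcell import bot
print(bot.job_done())"
```

```text
clock: 10.2
position: [0.4994, -0.0232, 0.1054]
tool_rot: [-3.142, 0.0, -0.158]
force: [0.4, 0.1, -0.2]
grip_width: -0.0002
finger_force: 0.0
clock: 14.7
position: [0.4994, -0.0233, 0.1055]
force: [-0.5, 0.2, -0.8]
clock: 15.2
position: [0.4994, -0.0233, 0.1055]
force: [0.1, 0.4, 0.9]
the job is handed in; nothing more can be done
None
```

The lid is pushed back to its stop, and the closed fingertips are pointing straight down about 14 mm above the open tube's mouth with no contact force; I held that for 5 s and handed the job in at about 15 s.

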